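# Dial the preset counter to 4-2-5 and lock it

## Task

Roll the three thumbwheels of the preset counter so that, from left to right as seen from the robot, 4, 2 and 5 pips lie squarely on top, then push the catch in front of them fully home to the left against its keeper block. The enamel wheels ride on light springs: roll them with a gentle fingertip, never pressing a wheel as hard as 20 N or ramming the catch against its block with 35 N, and leave the loose parts around the counter where they lie.

Things in the scene. Friction and masses are not known exactly. Their poses are not given: they have to be found in the camera images.
- counter: preset counter, fixed: dark wood base 140 (x) x 200 (y) x 12 mm, brass frame to 50 mm height (thin nibs to 59), three enamel thumbwheels in a row along y. Origin: on the bench under the middle wheel; x points away from the robot, y left along the axle, z up; base from x -90 to +50 mm. Turned up to 0.35 rad. Nibs on the frame mark the axle line. A number counts when its pips are centred on top.
- top_left (a point): fixed point of the counter (x 0, y 50, z 70 mm): NOMINAL rim top of the left wheel, a smooth white drum, radius 25, width 20 mm, axle along y, upper part bare. Axles are worn: each wheel's real top lies up to 5 mm above or below its point, differently and unmeasured, so feel for it. Pressed down, every wheel yields at 4 N/mm for 6 mm, then is hard.
- top_middle (a point): fixed point (x 0, y 0, z 70 mm): NOMINAL rim top of the middle wheel (same drum; real top up to 5 mm higher or lower). Every wheel turns against 3 to 4 N at its rim and stays where left; a light touch slips, 7 to 12 N of downward press with a closed fingertip, dragged level across the top along the counter's x, rolls it.
- top_right (a point): fixed point (x 0, y -50, z 70 mm): NOMINAL rim top of the right wheel (same drum; real top up to 5 mm higher or lower). Round every rim lie six groups of 1 to 6 black pips, one group each 60 degrees, thin brass lines midway between them.
- wheel_left (a joint): angle of the left wheel, rad, smooth, no clicks. Number n is squarely on top at (n-1) x 1.0472 (1 at 0, 2 at 1.047, 4 at 3.142, 5 at 4.189, 6 at 5.236). Value and number grow as the top of the rim moves along the counter's +x (away from the robot). Stops at -0.6 and 5.84: it does not pass from 6 to 1.
- wheel_middle (a joint): angle of the middle wheel, rad, smooth, no clicks. Number n is squarely on top at (n-1) x 1.0472 (1 at 0, 2 at 1.047, 4 at 3.142, 5 at 4.189, 6 at 5.236). Value and number grow as the top of the rim moves along the counter's +x (away from the robot). Stops at -0.6 and 5.84: it does not pass from 6 to 1.
- wheel_right (a joint): angle of the right wheel, rad, smooth, no clicks. Number n is squarely on top at (n-1) x 1.0472 (1 at 0, 2 at 1.047, 4 at 3.142, 5 at 4.189, 6 at 5.236). Value and number grow as the top of the rim moves along the counter's +x (away from the robot). Stops at -0.6 and 5.84: it does not pass from 6 to 1.
- catch (a joint): the catch's slide, m: 0 open (to the right), 0.030 fully home, its shoe against the keeper block; it slides along the counter's +y (left) against about 2 N and stays where it is left.
- catch_post (a point): centre of the top of the catch's upright round post, 13 mm diameter and 30 mm high, standing on a steel shoe 26 x 24 mm whose top is 22.5 mm above the bench; the post's top is 52.5 mm above the bench, 68 mm before the wheels' axle (counter x -68 mm). Free space of 60 mm to its right (-y). The keeper block to its left is 28 mm high.
- bezel: loose gilt bezel ring lying flat, 72 mm outside, 58 mm inside diameter, 9 mm high; origin at the centre of its underside. Bystander.
- index_knob: loose mother-of-pearl index knob, 30 mm wide, 29 mm high; origin at the centre of its underside. Bystander.
- setting_key: loose black iron setting key with a crossbar, about 65 x 34 x 8 mm, lying flat; origin on its underside 23 mm from the crossbar end. Bystander.
- ratchet_housing: loose brass ratchet housing, a toothed disc 64 mm wide with a hub, 24 mm high; origin at the centre of its underside. Bystander.

How it is judged (in metres and radians):
On the way:
1. the wheels show 4, 2, 5 (each within 0.14 rad) while the catch is still open (less than 10 mm from its right end) (value of joint wheel_left between 3.0016 and 3.2816 rad and value of joint wheel_middle between 0.9072 and 1.1872 rad and value of joint wheel_right between 4.0488 and 4.3288 rad and value of joint catch below 0.01 m), for 0.3 s.
At the end, for the whole second after the job is handed in: The left wheel shows 4, the middle 2 and the right 5 pips on top, each within 0.14 rad (8 degrees) and at rest, and the catch is within 2.5 mm of fully home (value of joint wheel_left between 3.0016 and 3.2816 rad and value of joint wheel_middle between 0.9072 and 1.1872 rad and value of joint wheel_right between 4.0488 and 4.3288 rad and value of joint catch above 0.0275 m and velocity of joint wheel_left between -0.1 and 0.1 rad/s and velocity of joint wheel_middle between -0.1 and 0.1 rad/s and velocity of joint wheel_right between -0.1 and 0.1 rad/s); the robot touches nothing.
It fails at once if a thumbwheel is pressed with more than 20 N (contact force between anything else and wheel_left above 20 N or contact force between anything else and wheel_middle above 20 N or contact force between anything else and wheel_right above 20 N).
It fails at once if the catch is pushed with more than 35 N (contact force between anything else and catch above 35 N).
It fails at once if a loose part (bezel ring, index knob, setting key or ratchet housing) is moved by more than 15 mm (distance of any of bezel, index_knob, setting_key, ratchet_housing from where it was at the start of the episode above 0.015 m).
It also fails if it takes over 72 s, if anything falls off the work surface, if the arm or the gripper's body presses on something with over 40 N, if the wrist force passes 120 N, or if a joint passes its speed limit or range.

## Robot

A 6-joint arm with a two-finger parallel gripper is mounted at the origin on the work surface. World frame = base frame: x ahead of the robot, y to its left, z up, the work surface at z = 0. Lengths are in m, angles in degrees, forces in N, time in s.
With the tool pointing down it reaches from about 0.375 to 0.9 m from the base axis. Payload 3.1 kg.
Tool frame: the origin (TCP) lies at the centre of the arm's flange, where the gripper is bolted on; the fingertips stand robot.finger_overhang ahead of it and the grasp point (between the pads) lies 164 mm ahead of it (robot.finger_overhang is the distance from the TCP to the fingertips, in m); z points along the fingers, y is the line along which they close (so a half turn about z gives the same grasp; the last joint's range is limited). The gripper opens to 87 mm and grips with 3 to 60 N. Pads are 19 mm wide; open, the fingers measure 117 mm over their backs; the gripper's body (75 mm by 190 mm) begins 51 mm behind the grasp point.
Start: joints at [62.195, 30.224, 82.088, -0, 67.689, -10.227], TCP at [0.189, 0.596, 0.405] pointing down, gripper open.
Joint ranges: [-176.69, 176.69], [-43.24, 126.21], [12.49, 139.97], [-82, 262], [0, 151.66], [-163.58, 163.58]. Speed limits (degrees/s): [159.86, 159.86, 180, 180, 180, 180].

## Interface

Orientations are given as a 3x3 rotation matrix whose columns are the frame's x, y, z axes.
In Python, from plant import robot gives the robot as it stands.
- The arm moves only by the shell command python3 nudge.py 'ROWS' [FORCE]. ROWS is rows parted by semicolons, their numbers by spaces, 1 to 10 of them, each of 7 numbers: a rotation vector rx, ry, rz in degrees, then dx, dy, dz in m, then the finger opening in m; each row shifts and turns the commanded pose from where the row before left it, along the tool's axes as they then stand; what a row does not reach is not made up. A row lasts 1/10 s, in which the tool goes at most 0.05 m and 8.59 degrees, less where a joint would pass 70% of its speed; a pose out of reach is approached as far as the arm can. The fingers move at their own pace and stop on an object; FORCE is the grip in N (left out, the last holds). Time passes only in rows, so rows that do not move let the fingers close. It prints the time, the measured TCP pose, the force, the opening and the grip force at its end.
- robot.state(): the state, without advancing time (a new reading comes with each control period).
- robot.get_image(name): name is "scene" or "top"; returns a dict with "img" (480x640x3 uint8, red, green, blue), "mtx" (3x3 intrinsics, pixels), "dist_coeffs" ([k1, k2, p1, p2, k3] as OpenCV has them; the pictures are not rectified), "world_to_cam" (4x4, takes a point from world to camera coordinates). Camera axes: x right, y down, z forward; pixel columns grow to the right and rows downward; lengths in m; the calibration is good to about 2 mm. A picture is of the moment at which its call begins. There is no depth.
- robot.finish_job(): hands the job in; it is judged then, once.
The state is a dict: "t": time; "q": joint angles; "joint_velocities": joint speeds; "joint_efforts": joint torques, N m; "ee_pos": TCP position; "orientation": TCP orientation; "force": force on the tool from outside, world axes, zero at the start; "torque": the same for the moment, N m; "grip_width": finger opening in m; "grip_force": force on a finger pad.
Only numpy, scipy, OpenCV 4.12 (cv2) and the standard library are available. Lean on these libraries where they do the work, as an engineer would, in place of code of your own. Each camera call takes 0.05 s, during which the arm holds its last target. There are 200 camera calls.

## Working session

There is one attempt and no reset: what is moved stays moved. The work goes in short steps, Python scripts to look and compute and a shell command to move; the robot and the scene stay as the last step left them, time stands still between calls to the robot, and variables do not carry over. Pictures are saved under pics/ and viewed, at most 10 in all, crops included, and the job is handed in when it is done.

```bash
ls; mkdir -p pics
python3 - <<'E'
from plant import robot
import cv2,numpy as np,json
s=robot.state();print(s,robot.finger_overhang)
for n in("scene","top"):
    r=robot.get_image(n);cv2.imwrite(f"pics/{n}0.png",r["img"][:,:,::-1]);print(n,r["mtx"].tolist(),r["dist_coeffs"],np.round(r["world_to_cam"],4).tolist())
E
```

```text
nudge.py
pics
plant.py
{'t': 0.0, 'q': array([ 6.21934766e+01,  3.02758446e+01,  8.21562603e+01, -1.25436806e-03,
        6.76883079e+01, -1.02270677e+01]), 'joint_velocities': array([-0.00235169, -0.07584316,  0.06785096, -0.07586473,  0.00237062,
       -0.09138136]), 'joint_efforts': array([ 4.46179674e-04, -4.40027583e+01, -1.76594174e+01,  6.33835117e-02,
        5.81221946e-02, -1.61950893e-04]), 'ee_pos': array([0.18857447, 0.59550785, 0.40380539]), 'orientation': array([[-9.53301372e-01,  3.02019150e-01, -9.62453635e-04],
       [ 3.02020477e-01,  9.53299607e-01, -1.86836973e-03],
       [ 3.53223234e-04, -2.07180014e-03, -9.99997791e-01]]), 'force': array([-0.09481508, -0.12661442,  0.60154591]), 'torque': array([ 0.0303241 ,  0.01950766, -0.01690019]), 'grip_force': 0.0, 'grip_width': 0.0870460019915306} 0.1822
scene [[589.4340642678761, 0.0, 330.06622206681334], [0.0, 589.4340642678761, 245.91806623264068], [0.0, 0.0, 1.0]] [0.04505516 0.         0.         0.         0.        ] [[-0.2877, 0.9576, 0.0125, 0.1612], [0.6932, 0.2172, -0.6872, -0.3821], [-0.6608, -0.189, -0.7263, 1.3645], [0.0, 0.0, 0.0, 1.0]]
top [[489.61959437191445, 0.0, 321.97811814343413], [0.0, 489.61959437191445, 240.4708156765077], [0.0, 0.0, 1.0]] [-0.07613211  0.          0.          0.          0.        ] [[0.0091, -1.0, -0.0039, 0.0412], [-0.9945, -0.0086, -0.1043, 0.6026], [0.1042, 0.0049, -0.9945, 0.7312], [0.0, 0.0, 0.0, 1.0]]
```

View pics/scene0.png

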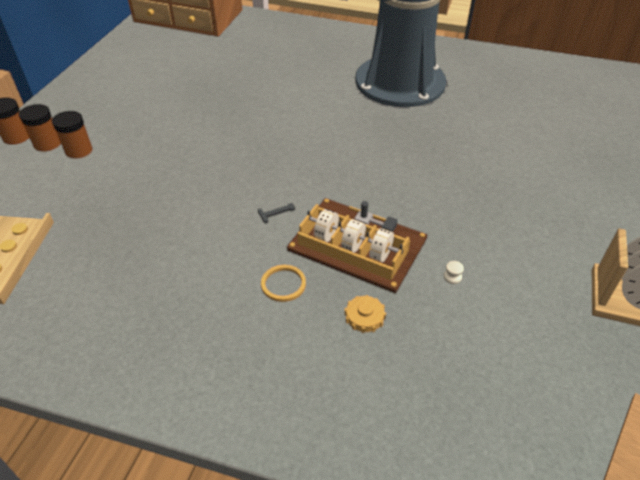

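View pics/top0.png

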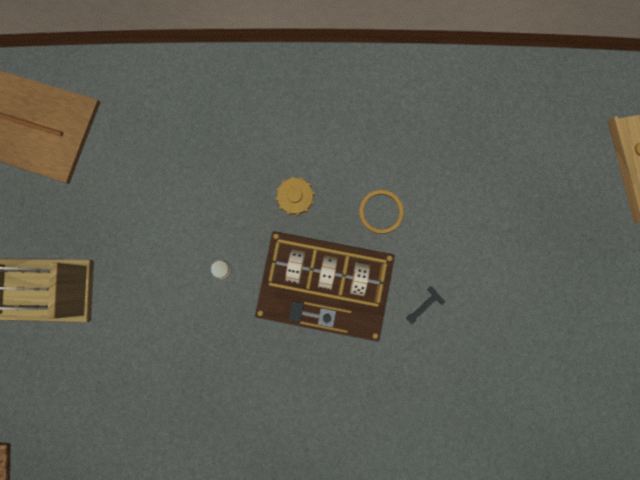

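The top view shows the counter at columns 256–394, rows 232–340. The wheels are near (295,266), (328,272) and (360,279), and the catch post is at (327,318). The scene view shows the same layout from the far side. Next I'll zoom in.

Run:
```python
import cv2
a=cv2.imread("pics/top0.png")[225:345,245:405];cv2.imwrite("pics/topz.png",cv2.resize(a,None,fx=5,fy=5,interpolation=cv2.INTER_CUBIC))
a=cv2.imread("pics/scene0.png")[190:290,285:435];cv2.imwrite("pics/scz.png",cv2.resize(a,None,fx=5,fy=5,interpolation=cv2.INTER_CUBIC))
```

```text
(no output)
```

View pics/topz.png

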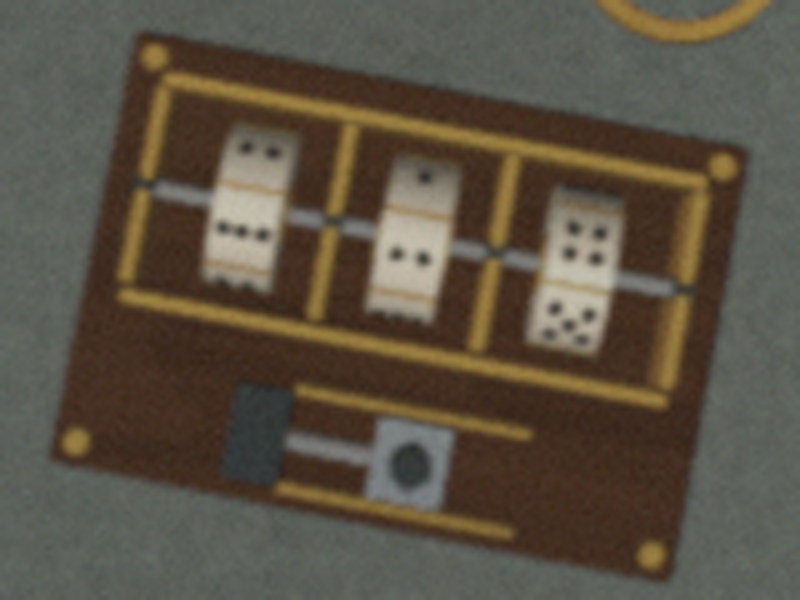

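View pics/scz.png

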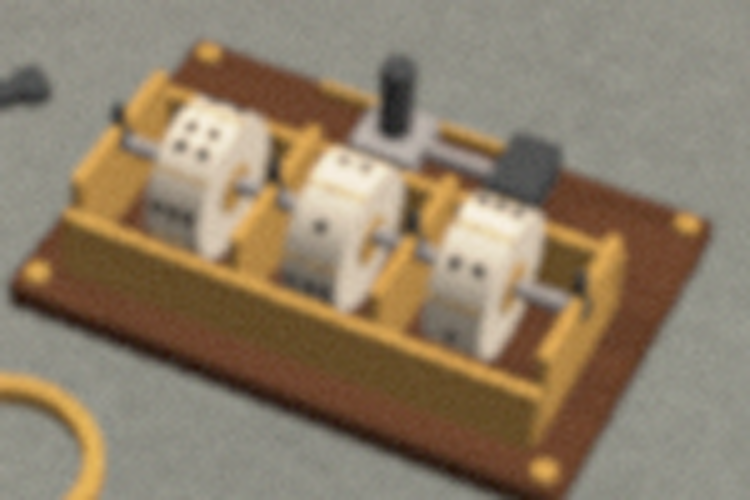

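The zoom shows left at about 3, middle at about 2, and right between 4 and 5. I'll fit the counter pose and the wheel angles and heights to both views.

```bash
cat > fit.py <<'E'
import numpy as np,cv2,pickle
from scipy.optimize import least_squares
from plant import robot
def cam(n):
    r=robot.get_image(n);return r
def proj(r,P):
    T=r["world_to_cam"];return cv2.projectPoints(np.asarray(P,float).reshape(-1,3),cv2.Rodrigues(T[:3,:3])[0],T[:3,3],r["mtx"],np.array(r["dist_coeffs"]))[0][:,0]
def tow(p,P):
    c,s=np.cos(p[2]),np.sin(p[2]);P=np.asarray(P,float).reshape(-1,3)
    return np.c_[p[0]+c*P[:,0]-s*P[:,1],p[1]+s*P[:,0]+c*P[:,1],P[:,2]]
def rim(y,dz,th,n):
    a=th-(np.asarray(n)-1)*np.pi/3
    return np.c_[.025*np.sin(a),np.full(len(a),y),.045+dz+.025*np.cos(a)]
E
python3 - <<'E'
from fit import *
T,S=cam("top"),cam("scene")
ct=lambda L:(np.array(L,float)+.5)/5-.5+[245,225]
cs=lambda L:(np.array(L,float)+.5)/5-.5+[285,190]
corn=[[-.09,.1,.012],[.05,.1,.012],[.05,-.1,.012],[-.09,-.1,.012]]
ctop=ct([[53,460],[138,35],[748,150],[668,578]]); csc=cs([[712,225],[15,288],[200,42]])
W=[(.05,[2,2.5,3,3.5],[[260,150],[250,187],[242,231],[235,267]],[3,2.5,2,1.5],[[500,207],[480,230],[467,268],[450,298]],2.2),
(0,[1,1.5,2,2.5],[[427,178],[420,211],[410,256],[402,294]],[2,1.5,1],[[353,162],[338,190],[320,227]],1.1),
(-.05,[4,4.5,5],[[585,243],[578,285],[569,323]],[4,3],[[199,140],[170,212]],3.6)]
def f(v):
    p=v[:3];e=[proj(T,tow(p,corn))-ctop,proj(S,tow(p,[corn[0],corn[2],corn[3]]))-csc-v[9:11]]
    for i,(y,nt,pt,ns,ps,_) in enumerate(W):
        e+=[proj(T,tow(p,rim(y,v[3+i],v[6+i],nt)))-ct(pt),proj(S,tow(p,rim(y,v[3+i],v[6+i],ns)))-cs(ps)-v[9:11]]
    return np.r_[np.concatenate(e).ravel(),v[9:11]]
v=least_squares(f,[.6,0,-.2,0,0,0]+[w[5] for w in W]+[0,0],loss='soft_l1',x_scale=[.01,.01,.1]+[.002]*3+[.1]*3+[1,1]).x
print(np.round(v,4));print(np.round(f(v)[:-2].reshape(-1,2),2).tolist())
p=v[:3];np.save("pose.npy",p)
print("post top pix",(proj(T,tow(p,[-.068,0,.0525]))[0]-[245,225])*5)
for k in(-.02,-.01,0,.01,.02):print(k,((proj(T,tow(p,[-.068,k,.0525]))[0]-[244.5,224.5])*5).round(),((proj(S,tow(p,[-.068,k,.0525]))[0]-[284.5,189.5])*5).round())
E
```

```text
[ 5.5250e-01  3.7800e-02 -1.8380e-01  1.0000e-04 -2.7000e-03 -2.4000e-03
  1.7478e+00  7.9910e-01  3.4439e+00  8.7870e-01 -1.7263e+00]
[[-1.02, 0.18], [-0.22, -1.24], [0.55, -0.45], [0.63, 1.2], [0.94, -0.36], [-2.29, -0.21], [-0.42, -0.49], [-0.05, -0.06], [0.18, 0.04], [0.1, -0.14], [0.41, -0.11], [0.02, -0.13], [0.78, -0.08], [0.08, -0.49], [1.06, 1.22], [-0.24, -0.22], [-0.22, 0.26], [0.11, -0.14], [0.24, -0.14], [0.17, 0.39], [-0.33, -0.14], [0.07, -0.23], [0.09, -0.1], [-0.09, 0.11], [-0.02, 0.19], [-0.51, -0.08], [0.39, 0.08]]
post top pix [368.76282452 458.25537603]
-0.02 [437. 474.] [382.  54.]
-0.01 [404. 467.] [409.  64.]
0 [371. 461.] [436.  73.]
0.01 [338. 454.] [463.  82.]
0.02 [306. 448.] [490.  92.]
```

```bash
cat > where.py <<'E'
import sys
from fit import *
p=np.load("pose.npy");s=robot.state();R=s["orientation"];o=robot.finger_overhang
tip=s["ee_pos"]+R[:,2]*o
c,sn=np.cos(p[2]),np.sin(p[2]);d=tip-[p[0],p[1],0]
t=np.array([c*d[0]+sn*d[1],-sn*d[0]+c*d[1],d[2]])
Rc=np.array([[c,sn,0],[-sn,c,0],[0,0,1]])@R
F=np.array([[c,sn,0],[-sn,c,0],[0,0,1]])@s["force"]
print("t",round(float(s["t"]),2),"tip in counter mm",(t*1e3).round(2),"F counter",F.round(2),"yaw of tool y off cy deg",np.degrees(np.arctan2(-Rc[0,1],Rc[1,1])).round(2),"overhang",o,"gw",s["grip_width"])
for a in sys.argv[1:]:
    g=np.array([float(k) for k in a.split(",")])/1e3
    print(a,"tool delta now mm",(Rc.T@(g-t)*1e3).round(2))
E
python3 nudge.py '0 0 -7.1 0 0 0 0;0 0 0 0 0 0 0' 20; python3 where.py 0,50,110
```

```text
t: 0.4
ee_pos: [0.1887, 0.5957, 0.4044]
orientation: [[-0.983, 0.182, -0.0], [0.182, 0.983, -0.001], [0.0, -0.001, -1.0]]
force: [-0.8, 0.3, 0.1]
grip_width: 0.078
grip_force: 0.0
t 0.4 tip in counter mm [-459.65  481.89  222.23] F counter [-0.79  0.13  0.09] yaw of tool y off cy deg 0.05 overhang 0.1822 gw 0.07800677515786904
0,50,110 tool delta now mm [-459.3  -432.21  112.43]
```

```bash
R='0 0 0 -0.032 -0.031 0.008 0'; python3 nudge.py '0 0 0 -0.032 -0.031 0.008 0;0 0 0 -0.032 -0.031 0.008 0;0 0 0 -0.032 -0.031 0.008 0;0 0 0 -0.032 -0.031 0.008 0;0 0 0 -0.032 -0.031 0.008 0;0 0 0 -0.032 -0.031 0.008 0;0 0 0 -0.032 -0.031 0.008 0' >/dev/null; python3 nudge.py '0 0 0 -0.032 -0.031 0.008 0;0 0 0 -0.032 -0.031 0.008 0;0 0 0 -0.032 -0.031 0.008 0;0 0 0 -0.032 -0.031 0.008 0;0 0 0 -0.032 -0.031 0.008 0;0 0 0 -0.032 -0.031 0.008 0;0 0 0 -0.032 -0.031 0.008 0;0 0 0 0 0 0 0;0 0 0 0 0 0 0'; python3 where.py -8,50,78
```

```text
t: 2.0
ee_pos: [0.5506, 0.0866, 0.2923]
orientation: [[-0.982, 0.186, -0.001], [0.186, 0.982, 0.0], [0.001, 0.0, -1.0]]
force: [-0.6, 0.2, -0.4]
grip_width: 0.0004
grip_force: 0.0
t 2.0 tip in counter mm [-10.91  47.61 110.15] F counter [-0.6   0.05 -0.42] yaw of tool y off cy deg -0.21 overhang 0.1822 gw 0.0004120559567325465
-8,50,78 tool delta now mm [-2.93  2.4  32.15]
```

```bash
python3 nudge.py '0 0 0 -0.003 0.002 0.018 0;0 0 0 0 0 0.015 0;0 0 0 0 0 0 0;0 0 0 0 0 0.003 0;0 0 0 0 0 0.001 0;0 0 0 0 0 0 0;0 0 0 0 0 0 0'; python3 where.py
```

```text
t: 2.7
ee_pos: [0.5537, 0.0892, 0.2564]
orientation: [[-0.983, 0.182, 0.001], [0.182, 0.983, -0.0], [-0.001, 0.0, -1.0]]
force: [0.4, 0.7, -0.5]
grip_width: 0.0004
grip_force: 0.0
t 2.7 tip in counter mm [-7.97 50.71 74.16] F counter [ 0.27  0.79 -0.52] yaw of tool y off cy deg 0.06 overhang 0.1822 gw 0.00042910422824835536
```

```bash
python3 nudge.py '0 0 0 0 0 0.001 0;0 0 0 0 0 0.001 0;0 0 0 0 0 0 0;0 0 0 0 0 0 0'; python3 where.py
```

```text
t: 3.1
ee_pos: [0.5536, 0.0889, 0.2537]
orientation: [[-0.983, 0.182, -0.0], [0.182, 0.983, -0.0], [0.0, -0.0, -1.0]]
force: [0.9, 0.3, 0.6]
grip_width: 0.0005
grip_force: 0.0
t 3.1 tip in counter mm [-8.23 50.42 71.5 ] F counter [0.86 0.47 0.64] yaw of tool y off cy deg 0.04 overhang 0.1822 gw 0.00045696134729068935
```

```bash
python3 nudge.py '0 0 0 0 0 0.001 0;0 0 0 0 0 0 0;0 0 0 0 0 0 0'|grep -E '^force'; python3 nudge.py '0 0 0 0 0 0.0005 0;0 0 0 0 0 0 0;0 0 0 0 0 0 0'|grep -E '^force'; python3 where.py
```

```text
force: [0.4, 0.3, 0.1]
force: [0.7, 0.5, -0.2]
t 3.7 tip in counter mm [-8.23 50.49 70.02] F counter [ 0.58  0.57 -0.17] yaw of tool y off cy deg 0.05 overhang 0.1822 gw 0.00024259967559090166
```

```bash
python3 nudge.py '0 0 0 0 0 0.001 0;0 0 0 0 0 0 0;0 0 0 0 0 0 0'|grep -E '^force'; python3 nudge.py '0 0 0 0 0 0.001 0;0 0 0 0 0 0 0;0 0 0 0 0 0 0'|grep -E '^force'; python3 where.py
```

```text
force: [-0.0, 0.6, -0.5]
force: [0.5, 0.3, -0.8]
t 4.3 tip in counter mm [-8.22 50.49 68.03] F counter [ 0.4   0.4  -0.83] yaw of tool y off cy deg 0.05 overhang 0.1822 gw 0.0003848540586188066
```

```bash
python3 nudge.py '0 0 0 0 0 0.001 0;0 0 0 0 0 0 0;0 0 0 0 0 0 0'|grep -E '^force'; python3 nudge.py '0 0 0 0 0 0.001 0;0 0 0 0 0 0 0;0 0 0 0 0 0 0'|grep -E '^force'; python3 where.py
```

```text
force: [-0.3, 1.1, 2.0]
force: [0.6, -0.2, 5.3]
t 4.9 tip in counter mm [-8.12 50.53 66.47] F counter [ 0.67 -0.04  5.27] yaw of tool y off cy deg 0.05 overhang 0.1822 gw 0.0007290284679480131
```

```bash
python3 nudge.py '0 0 0 0 0 0.0008 0;0 0 0 0 0 0 0'|grep -E '^force'; python3 nudge.py '0 0 0 -0.002 0 0 0;0 0 0 -0.002 0 0 0;0 0 0 0 0 0 0'|grep -E '^force';python3 where.py
```

```text
force: [-1.4, -0.6, 6.8]
force: [-1.6, 0.0, 7.3]
t 5.4 tip in counter mm [-4.58 50.51 65.87] F counter [-1.62 -0.29  7.27] yaw of tool y off cy deg 0.05 overhang 0.1822 gw 0.0006256000362872546
```

```bash
python3 nudge.py '0 0 0 -0.002 0 0.0006 0;0 0 0 -0.002 0 0 0'|grep -E '^force'; python3 nudge.py '0 0 0 -0.003 0 0 0;0 0 0 -0.003 0 0 0'|grep -E '^force'; python3 nudge.py '0 0 0 -0.002 0 0 0;0 0 0 0 0 0 0'|grep -E '^force';python3 where.py
cat > look.py <<'E'
import sys
from fit import *
r=robot.get_image("top");cv2.imwrite(f"pics/{sys.argv[1]}.png",cv2.resize(r["img"][225:345,245:405,::-1],None,fx=5,fy=5,interpolation=cv2.INTER_CUBIC))
E
python3 nudge.py '0 0 0 0 0 -0.01 0;0 0 0 0 0 -0.025 0;0 0 0 0.03 0 -0.025 0;0 0 0 0.05 0 0 0;0 0 0 0.05 0 0 0;0 0 0 0 0 0 0;0 0 0 0 0 0 0' |grep force; python3 look.py a1; python3 where.py
```

```text
force: [-2.5, 0.6, 9.1]
force: [-2.2, -0.1, 9.0]
force: [-2.2, 0.5, 8.6]
t 6.0 tip in counter mm [ 7.61 50.52 65.49] F counter [-2.28  0.12  8.61] yaw of tool y off cy deg 0.05 overhang 0.1822 gw 0.0004815003473830493
force: [1.1, -1.0, 0.6]
grip_force: 0.0
t 6.75 tip in counter mm [-121.12   50.65  125.11] F counter [0.65 0.27 0.26] yaw of tool y off cy deg 0.07 overhang 0.1822 gw 0.0001805844581204981
```

View pics/a1.png

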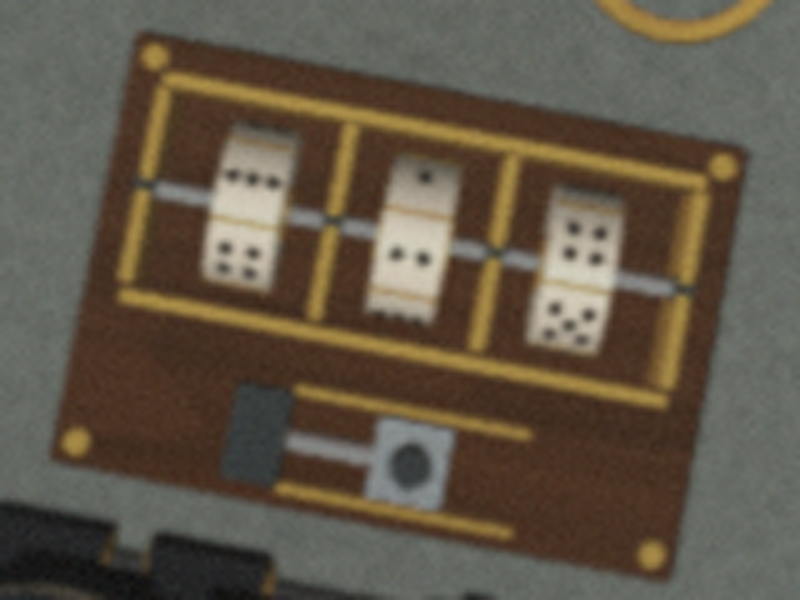

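The left wheel rolled: its 3|4 line is now at (243,218), the 3 pips at (253,179) and the 4 pips at (239,261). I'll calibrate against the nibs at (145,183), (333,220), (497,252) and (684,289).

```bash
cat > ang.py <<'E'
from fit import *
ct=lambda L:(np.array(L,float)+.5)/5-.5+[245,225]
T=cam("top");p0=np.load("pose.npy")
nib=ct([[145,183],[333,220],[497,252],[684,289]]);N=[[0,y,.057] for y in(.075,.025,-.025,-.075)]
def angle(y,dz,n,px):
    ps=least_squares(lambda p:(proj(T,tow(p,N))-nib).ravel(),p0,x_scale=[.01,.01,.1]).x
    # along-x only: project image residual on rolling direction
    u=proj(T,tow(ps,[[.01,y,.07],[0,y,.07]]));u=(u[0]-u[1])/np.linalg.norm(u[0]-u[1])
    r=lambda th:(proj(T,tow(ps,rim(y,dz,th[0],n)))-ct(px))@u
    s=min((least_squares(r,[a]) for a in np.linspace(0,5.5,12)),key=lambda s:s.cost)
    return ps.round(4),round(float(s.x[0]),3),r(s.x).round(2)
E
python3 - <<'E'
from ang import *
for dz in(-.0025,0):
 print(angle(.05,dz,[2,2.5,3,3.5],[[260,150],[250,187],[242,231],[235,267]]))
 print(angle(.05,dz,[2.5,3,3.5,4],[[263,142],[253,179],[243,218],[239,261]]))
 print(angle(0,dz,[1,1.5,2,2.5],[[427,178],[420,211],[410,256],[402,294]]))
 print(angle(-.05,dz,[4,4.5,5],[[585,243],[578,285],[569,323]]))
E
```

```text
(array([ 0.5525,  0.0378, -0.1852]), 1.742, array([-0.07, -0.12,  0.07,  0.16]))
(array([ 0.5525,  0.0378, -0.1852]), 2.396, array([-0.28,  0.3 , -0.38,  0.36]))
(array([ 0.5525,  0.0378, -0.1852]), 0.795, array([ 0.15, -0.34,  0.12,  0.15]))
(array([ 0.5525,  0.0378, -0.1852]), 3.45, array([ 0.18, -0.06, -0.15]))
(array([ 0.5525,  0.0378, -0.1852]), 1.737, array([-0.02, -0.12,  0.05,  0.14]))
(array([ 0.5525,  0.0378, -0.1852]), 2.391, array([-0.22,  0.31, -0.41,  0.33]))
(array([ 0.5525,  0.0378, -0.1852]), 0.79, array([ 0.21, -0.33,  0.09,  0.12]))
(array([ 0.5525,  0.0378, -0.1852]), 3.446, array([ 0.2 , -0.07, -0.17]))
```

```bash
python3 nudge.py '0 0 0 -0.045 0 0 0;0 0 0 -0.045 0 0.02 0;0 0 0 -0.022 0 0.02 0;0 0 0 0 0 0.012 0;0 0 0 0 0 0 0;0 0 0 0 0 0.003 0;0 0 0 0 0 0 0;0 0 0 0 0 0 0' |grep ^force; python3 where.py -9.2,50,65.4
```

```text
force: [-0.1, 0.2, 0.4]
t 7.6 tip in counter mm [-10.67  50.7   70.42] F counter [-0.18  0.14  0.42] yaw of tool y off cy deg 0.08 overhang 0.1822 gw 0.00039338413305082653
-9.2,50,65.4 tool delta now mm [-1.46 -0.71  5.02]
```

```bash
python3 nudge.py '0 0 0 -0.0015 -0.0005 0.003 0;0 0 0 0 0 0.001 0;0 0 0 0 0 0.001 0;0 0 0 0 0 0 0;0 0 0 0 0 0 0' |grep ^force; python3 where.py -9.2,50,65.4
```

```text
force: [-2.0, 0.5, 7.6]
t 8.1 tip in counter mm [-8.56 50.25 65.78] F counter [-2.1   0.08  7.59] yaw of tool y off cy deg 0.06 overhang 0.1822 gw 0.00026394810355341537
-9.2,50,65.4 tool delta now mm [ 0.64 -0.25  0.38]
```

```bash
python3 nudge.py '0 0 0 -0.003 0 0.0005 0;0 0 0 -0.003 0 0 0;0 0 0 -0.003 0 0 0'|grep ^force; python3 nudge.py '0 0 0 -0.003 0 0 0;0 0 0 -0.003 0 0 0;0 0 0 -0.003 0 0 0;0 0 0 0 0 0 0;0 0 0 0 0 0 0'|grep ^force;  python3 where.py; python3 nudge.py '0 0 0 0 0 -0.003 0;0 0 0 0 0 -0.007 0;0 0 0 0 0 0 0;0 0 0 0 0 0 0' |grep ^force; python3 where.py -4,0,70
```

```text
force: [-2.8, 1.5, 9.1]
force: [-2.6, 0.7, 9.1]
t 8.9 tip in counter mm [ 9.6  50.25 65.5 ] F counter [-2.68  0.21  9.05] yaw of tool y off cy deg 0.06 overhang 0.1822 gw 0.00045870075301675305
force: [-0.1, -0.5, 0.1]
t 9.3 tip in counter mm [ 9.41 49.99 74.27] F counter [-0.01 -0.54  0.09] yaw of tool y off cy deg 0.05 overhang 0.1822 gw 0.000536722813645363
-4,0,70 tool delta now mm [ 13.46 -49.97   4.27]
```

```bash
python3 nudge.py '0 0 0 0 0 -0.005 0;0 0 0 0.0135 -0.025 0 0;0 0 0 0 -0.025 0 0;0 0 0 0 0 0.005 0;0 0 0 0 0 0.003 0;0 0 0 0 0 0 0'|grep ^force;for i in 1; do python3 nudge.py '0 0 0 0 0 0.001 0;0 0 0 0 0 0 0;0 0 0 0 0 0 0'|grep ^force;python3 where.py; python3 nudge.py '0 0 0 0 0 0.001 0;0 0 0 0 0 0 0;0 0 0 0 0 0 0'|grep ^force;python3 nudge.py '0 0 0 0 0 0.001 0;0 0 0 0 0 0 0;0 0 0 0 0 0 0'|grep ^force; done; python3 where.py
```

```text
force: [-0.5, 0.3, 0.3]
force: [0.4, -0.7, 0.7]
t 10.2 tip in counter mm [-4.11  0.52 70.15] F counter [ 0.48 -0.67  0.73] yaw of tool y off cy deg 0.1 overhang 0.1822 gw 0.0005994717298204916
force: [0.1, 0.6, 1.0]
force: [-1.5, 0.5, -0.5]
t 10.8 tip in counter mm [-4.190e+00 -3.000e-02  6.809e+01] F counter [-1.54  0.23 -0.47] yaw of tool y off cy deg 0.05 overhang 0.1822 gw 0.0005411264393870789
```

```bash
python3 nudge.py '0 0 0 0 0 0.001 0;0 0 0 0 0 0 0;0 0 0 0 0 0 0'|grep ^force; python3 nudge.py '0 0 0 0 0 0.001 0;0 0 0 0 0 0 0;0 0 0 0 0 0 0'|grep ^force;python3 nudge.py '0 0 0 0 0 0.001 0;0 0 0 0 0 0 0;0 0 0 0 0 0 0'|grep ^force; python3 where.py
```

```text
force: [0.2, -0.4, -0.1]
force: [-0.6, -0.6, 0.1]
force: [-0.6, -0.2, 0.6]
t 11.7 tip in counter mm [-4.080e+00  2.000e-02  6.517e+01] F counter [-0.58 -0.36  0.56] yaw of tool y off cy deg 0.05 overhang 0.1822 gw 0.0006460512786524517
```

```bash
python3 nudge.py '0 0 0 0 0 0.001 0;0 0 0 0 0 0 0;0 0 0 0 0 0 0'|grep ^force; python3 nudge.py '0 0 0 0 0 0.0007 0;0 0 0 0 0 0 0;0 0 0 0 0 0 0'|grep ^force; python3 where.py
```

```text
force: [-1.1, 0.2, 3.3]
force: [-0.2, -1.0, 5.6]
t 12.3 tip in counter mm [-4.010e+00  2.000e-02  6.379e+01] F counter [-0.04 -1.01  5.58] yaw of tool y off cy deg 0.05 overhang 0.1822 gw 0.0006664871404549946
```

```bash
python3 nudge.py '0 0 0 0 0 0.0008 0;0 0 0 0 0 0 0'|grep ^force; python3 nudge.py '0 0 0 -0.003 0 0 0;0 0 0 -0.0033 0 0 0;0 0 0 0 0 0 0;0 0 0 0 0 0 0'|grep ^force;  python3 where.py; python3 nudge.py '0 0 0 0 0 -0.003 0;0 0 0 0 0 -0.007 0;0 0 0 0 0 -0.005 0;0 0 0 0 0 0 0' |grep ^force; python3 where.py -9.3,-50,70
```

```text
force: [-0.9, 0.1, 7.9]
force: [-1.5, 0.7, 7.2]
t 12.9 tip in counter mm [1.640e+00 3.000e-02 6.315e+01] F counter [-1.65  0.43  7.24] yaw of tool y off cy deg 0.06 overhang 0.1822 gw 0.00047033251549210935
force: [0.8, 0.9, 0.0]
t 13.3 tip in counter mm [2.730e+00 6.000e-02 7.833e+01] F counter [0.58 1.07 0.05] yaw of tool y off cy deg 0.05 overhang 0.1822 gw 0.0007542298811044579
-9.3,-50,70 tool delta now mm [ 12.09 -50.05   8.3 ]
```

```bash
python3 nudge.py '0 0 0 0.012 -0.025 0 0;0 0 0 0 -0.025 0 0;0 0 0 0 0 0.005 0;0 0 0 0 0 0.004 0;0 0 0 0 0 0 0;0 0 0 0 0 0 0'|grep ^force; python3 nudge.py '0 0 0 0 0 0.001 0;0 0 0 0 0 0 0;0 0 0 0 0 0 0'|grep ^force;python3 nudge.py '0 0 0 0 0 0.001 0;0 0 0 0 0 0 0;0 0 0 0 0 0 0'|grep ^force;python3 where.py
```

```text
force: [-0.1, -1.1, -0.2]
force: [0.5, 0.4, -0.1]
force: [0.7, 0.0, -0.3]
t 14.5 tip in counter mm [ -9.84 -50.    66.65] F counter [ 0.66  0.14 -0.32] yaw of tool y off cy deg 0.05 overhang 0.1822 gw 0.0006025799442798243
```

```bash
python3 nudge.py '0 0 0 0 0 0.001 0;0 0 0 0 0 0 0;0 0 0 0 0 0 0'|grep ^force;python3 nudge.py '0 0 0 0 0 0.001 0;0 0 0 0 0 0 0;0 0 0 0 0 0 0'|grep ^force; python3 where.py
```

```text
force: [-0.3, 0.8, 0.8]
force: [-0.9, 0.2, 2.7]
t 15.1 tip in counter mm [ -9.73 -50.04  64.86] F counter [-0.91 -0.    2.69] yaw of tool y off cy deg 0.05 overhang 0.1822 gw 0.00019051961988023205
```

```bash
python3 nudge.py '0 0 0 0 0 0.0008 0;0 0 0 0 0 0.0007 0;0 0 0 0 0 0 0'|grep ^force; python3 nudge.py '0 0 0 -0.003 0 0 0;0 0 0 -0.003 0 0 0;0 0 0 -0.003 0 0 0'|grep ^force; python3 nudge.py '0 0 0 -0.003 0 0 0;0 0 0 -0.003 0 0 0;0 0 0 -0.0035 0 0 0;0 0 0 0 0 0 0;0 0 0 0 0 0 0'|grep ^force;  python3 where.py; python3 nudge.py '0 0 0 0 0 -0.003 0;0 0 0 0 0 -0.012 0;0 0 0 0 0 -0.04 0;0 0 0 0.05 0 0 0;0 0 0 0.05 0 0 0;0 0 0 0.05 0 0 0;0 0 0 0 0 0 0;0 0 0 0 0 0 0' |grep ^force; python3 look.py a2; python3 where.py -68,-50,70
```

```text
force: [-2.3, -0.2, 6.8]
force: [-2.3, -0.1, 7.6]
force: [-1.1, 0.3, 5.7]
t 16.2 tip in counter mm [  8.23 -50.02  63.66] F counter [-1.15  0.14  5.69] yaw of tool y off cy deg 0.06 overhang 0.1822 gw 0.0006111144330317539
force: [1.3, 0.2, -0.7]
t 17.05 tip in counter mm [-139.86  -50.16  118.79] F counter [0.69 0.68 0.76] yaw of tool y off cy deg 0.05 overhang 0.1822 gw 0.0004220257029975143
-68,-50,70 tool delta now mm [-71.71   0.1   49.02]
```

View pics/a2.png

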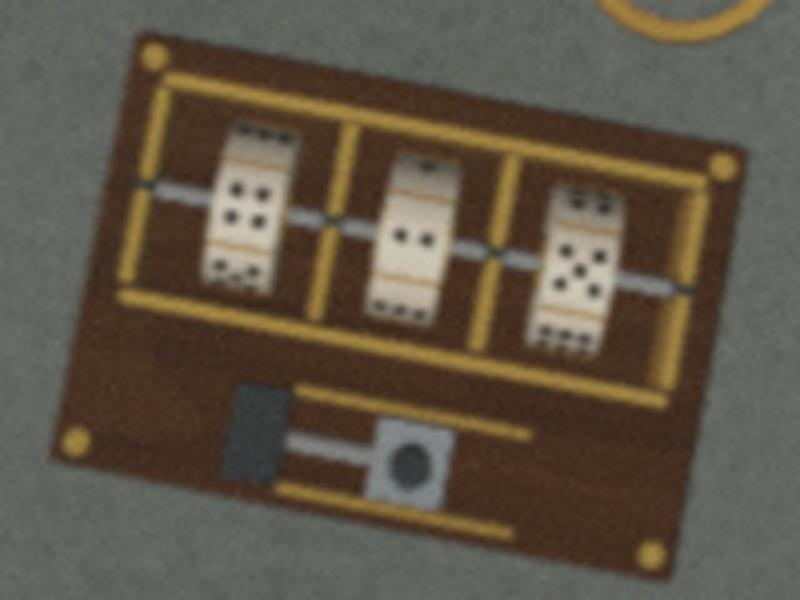

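The picture shows 4 centred at (247,205), 2 at (414,238) and 5 at (580,271), and the catch is still open with its post at (410,465). Next I'll get the angles numerically.

```bash
python3 - <<'E'
from ang import *
print(angle(.05,-.0025,[3.5,4,4.5],[[253,162],[247,205],[240,251]]))
print(angle(0,-.005,[1.5,2,2.5],[[424,196],[414,238],[407,281]]))
print(angle(-.05,-.0045,[4.5,5,5.5],[[587,225],[580,271],[573,315]]))
# post centre
f=lambda v:proj(T,tow([.5525,.0378,-.1852],[v[0],v[1],.0525]))[0]-ct([[410,465]])[0]
print(least_squares(f,[-.068,-.01],x_scale=.01).x)
E
python3 where.py -68,-45,60
```

```text
(array([ 0.5525,  0.0378, -0.1852]), 3.09, array([-0.42, -0.21,  0.67]))
(array([ 0.5525,  0.0378, -0.1852]), 1.01, array([-0.24, -0.02,  0.26]))
(array([ 0.5525,  0.0378, -0.1852]), 4.155, array([-0.75,  0.14,  0.59]))
[-0.0671396  -0.01183302]
t 17.1 tip in counter mm [-138.71  -50.3   118.77] F counter [ 0.75 -0.85  0.23] yaw of tool y off cy deg 0.04 overhang 0.1822 gw 0.000306515957356182
-68,-45,60 tool delta now mm [-70.47   5.26  59.07]
```

```bash
python3 nudge.py '0 0 0 -0.035 0.002 0 0;0 0 0 -0.0355 0.002 0 0;0 0 0 0 0 0.04 0;0 0 0 0 0 0.035 0;0 0 0 0 0 0.008 0;0 0 0 0 0 0 0;0 0 0 0 0 0 0'|grep ^force;python3 where.py -68,-34,36
```

```text
force: [-0.2, 0.2, 0.0]
t 17.8 tip in counter mm [-69.54 -46.11  35.87] F counter [-0.19  0.13  0.04] yaw of tool y off cy deg 0.05 overhang 0.1822 gw 0.0005958642606450628
-68,-34,36 tool delta now mm [-1.55 12.11 -0.13]
```

```bash
python3 nudge.py '0 0 0 -0.0015 0.005 0 0;0 0 0 0 0.005 0 0;0 0 0 0 0.003 0 0;0 0 0 0 0.003 0 0;0 0 0 0 0.003 0 0;0 0 0 0 0 0 0'|grep ^force;python3 where.py; python3 nudge.py '0 0 0 0 0.003 0 0;0 0 0 0 0.003 0 0;0 0 0 0 0.003 0 0;0 0 0 0 0.003 0 0;0 0 0 0 0.003 0 0;0 0 0 0 0 0 0'|grep ^force;python3 where.py
```

```text
force: [-0.1, -0.4, -0.4]
t 18.4 tip in counter mm [-69.29 -26.73  35.34] F counter [-0.03 -0.45 -0.36] yaw of tool y off cy deg 0.08 overhang 0.1822 gw 0.0006607566302792753
force: [0.1, -1.1, -0.3]
t 19.0 tip in counter mm [-69.36 -11.55  35.11] F counter [ 0.3  -1.03 -0.34] yaw of tool y off cy deg 0.06 overhang 0.1822 gw 0.0002720907597766216
```

```bash
python3 nudge.py '0 0 0 0 0.003 0 0;0 0 0 0 0.002 0 0;0 0 0 0 0.001 0 0;0 0 0 0 0 0 0'|grep ^force; for k in 1; do python3 nudge.py '0 0 0 0 0.001 0 0;0 0 0 0 0 0 0'|grep ^force; python3 nudge.py '0 0 0 0 0.001 0 0;0 0 0 0 0 0 0'|grep ^force; python3 where.py; done; python3 look.py a3
```

```text
force: [0.6, -1.4, -0.4]
force: [-0.5, -2.0, 0.7]
force: [0.1, -2.7, 0.4]
t 19.8 tip in counter mm [-69.36  -4.03  35.12] F counter [ 0.56 -2.6   0.44] yaw of tool y off cy deg 0.05 overhang 0.1822 gw 0.0005590380113512639
```

View pics/a3.png

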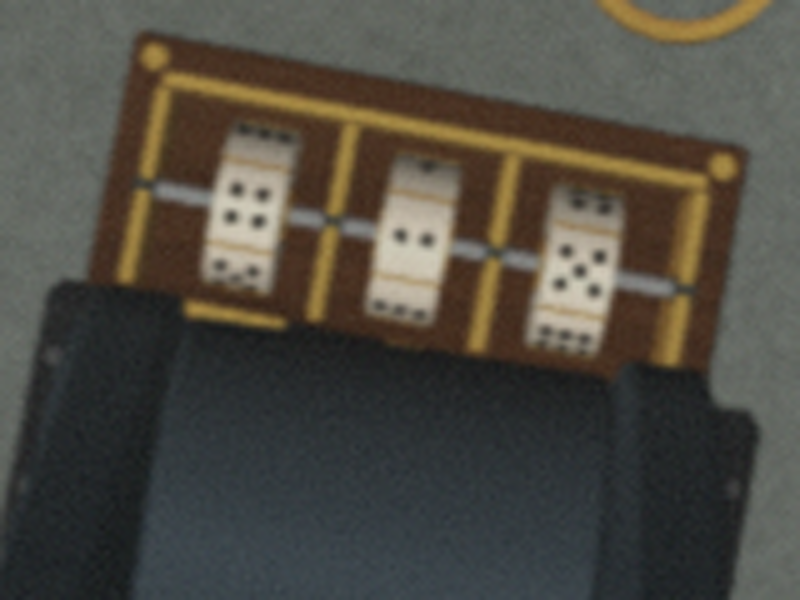

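The gripper covers the catch in this picture, and the wheels haven't moved. I'll keep pushing in 1 mm steps until the force rises.

```bash
python3 nudge.py '0 0 0 0 0.001 0 0;0 0 0 0 0 0 0;0 0 0 0 0 0 0'|grep ^force; python3 nudge.py '0 0 0 0 0.001 0 0;0 0 0 0 0 0 0;0 0 0 0 0 0 0'|grep ^force; python3 where.py
```

```text
force: [-0.5, -2.1, 0.5]
force: [0.3, -1.6, 1.4]
t 20.45 tip in counter mm [-69.34  -2.    35.16] F counter [ 0.61 -1.55  1.36] yaw of tool y off cy deg 0.05 overhang 0.1822 gw 0.00038698947978549895
```

```bash
python3 nudge.py '0 0 0 0 0.001 0 0;0 0 0 0 0 0 0;0 0 0 0 0 0 0'|grep ^force; python3 where.py
```

```text
force: [-0.3, -2.0, -1.2]
t 20.75 tip in counter mm [-69.38  -1.07  35.15] F counter [ 0.05 -2.01 -1.19] yaw of tool y off cy deg 0.05 overhang 0.1822 gw 0.000764246663004155
```

```bash
python3 nudge.py '0 0 0 0 0.001 0 0;0 0 0 0 0 0 0;0 0 0 0 0 0 0'|grep ^force; python3 nudge.py '0 0 0 0 0.001 0 0;0 0 0 0 0 0 0;0 0 0 0 0 0 0'|grep ^force; python3 where.py
```

```text
force: [-0.1, -6.8, -0.0]
force: [-1.0, -10.4, 0.2]
t 21.35 tip in counter mm [-69.36  -0.62  35.19] F counter [  0.96 -10.38   0.18] yaw of tool y off cy deg 0.14 overhang 0.1822 gw 0.00016519642675434605
```

```bash
python3 nudge.py '0 0 0 0 0.001 0 0;0 0 0 0 0 0 0;0 0 0 0 0 0 0'|grep ^force; python3 where.py
```

```text
force: [-2.8, -15.1, 0.2]
t 21.65 tip in counter mm [-69.32  -0.44  35.18] F counter [  0.03 -15.38   0.23] yaw of tool y off cy deg 0.19 overhang 0.1822 gw 0.00043807414842304
```

The force has risen to 15 N with no further travel, so the catch is home. Now I'll back off, lift clear and check.

```bash
python3 nudge.py '0 0 0 0 -0.004 0 0;0 0 0 0 -0.012 0 0;0 0 0 0 0 -0.04 0;0 0 0 0 0 -0.05 0;0 0 0 0.05 0 0 0;0 0 0 0.05 0 0 0;0 0 0 0.03 0 0 0;0 0 0 0 0 0 0;0 0 0 0 0 0 0'|grep ^force; python3 look.py a4
```

```text
force: [0.2, -1.4, 0.3]
```

View pics/a4.png

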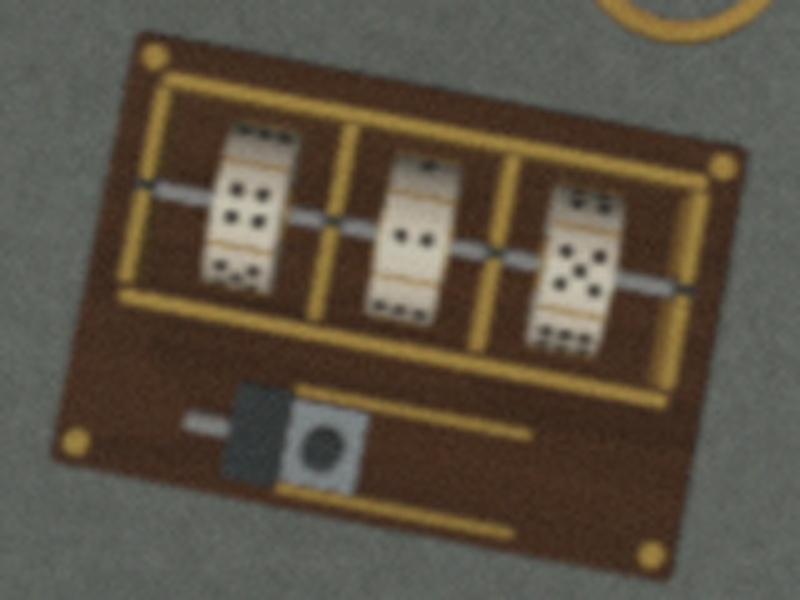

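The post is at (322,448) with its shoe flush against the keeper, and the wheels still show 4, 2, 5. The robot is clear.

```bash
python3 -c "
from plant import robot
print(robot.finish_job())"
```

```text
the job is handed in; nothing more can be done
None
```

I've handed the job in: the wheels show 4, 2, 5, each within about 0.05 rad by camera; the catch was pushed home against its block at about 15 N; and no wheel force reading passed about 10 N (the hand-in gave no verdict).

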